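# Third hand for closing a trial-head canister

## Robot

A 6-joint arm with a two-finger parallel gripper is mounted at the origin on a cart in front of the work surface, level with it; the furniture and walls round the work are solid. World frame = base frame: x ahead of the robot, y to its left, z up, the work surface at z = 0. Lengths are in m, angles in rad, forces in N, time in s.
With the tool pointing down it reaches from about 0.3 to 0.775 m from the base axis. Payload 14.6 kg.
Tool frame: the origin (TCP) lies between the finger pads; the fingertips stand 25 mm ahead of it and the grasp point (between the pads) lies 6 mm ahead of it (bot.tip_reach is the distance from the TCP to the fingertips, in m); z points along the fingers, y is the line along which they close (so a half turn about z gives the same grasp; the last joint's range is limited). The gripper opens to 94 mm and grips with 3 to 60 N. Pads are 16 mm wide; open, the fingers measure 119 mm over their backs; the gripper's body (75 mm by 177 mm) begins 78 mm behind the grasp point.
Start: joints at [1.222, 0.3, 1.521, -0, 1.321, -0.067], TCP at [0.153, 0.528, 0.23] pointing down, gripper open.
Joint ranges: [-3.03, 3.03], [-0.79, 2.21], [0.23, 2.52], [-1.04, 4.18], [0, 3.07], [-2.55, 2.55]. Speed limits (rad/s): [2.22, 2.22, 2.57, 3.14, 3.14, 3.14].

## Interface

Orientations are given as a unit quaternion [w, x, y, z].
In Python, from plant import bot gives the robot as it stands.
- The arm moves only by the shell command python3 -m handwheel 'ROWS'. ROWS is JSON, one flat list of numbers, 7 for each row, row after row: the shift along the tool's x, y, z scaled (see below), then the turn, a rotation vector about the tool's x, y, z scaled (see below), then the opening, from -1 (shut) to 1 (fully open). A call has 1 to 20 rows; each row is the pose to reach, as a shift and turn from the pose commanded when the call began, along the tool's axes at that moment; what a row does not reach only later rows make up. The controller multiplies each number of a shift by 0.75 m and each number of a turn by 90 degrees. A row lasts 1/12 s, in which the tool goes at most 41.7 mm and 7.16 degrees, less where a joint would pass 70% of its speed; a pose out of reach is approached as far as the arm can. A call with a number of a shift or a turn outside -1 to 1 is refused whole. A call with a gripper value outside its range is refused whole. The fingers move at their own pace and stop on an object; the grip force is fixed at half the most. Time passes only in rows, so rows that repeat a pose let the fingers close. It gives the time, the measured TCP pose, the force, the opening and the grip force at its end, in the units of the state.
- bot.get_obs(): the state, without advancing time (a new reading comes with each control period).
- bot.snapshot(name): name is "scene" or "top" or "wrist"; returns the picture (420x560x3 uint8, red, green, blue); there is no depth.
- bot.camera_info(name): a dict with "fx", "fy", "cx", "cy" (pixels), "camera_from_world" (4x4, takes a point from world to camera coordinates). Camera axes: x right, y up, looking along -z (the intrinsics and any distortion apply to the point x, -y, -z); pixel columns grow to the right and rows downward; lengths in m; the calibration is good to about 2 mm. A picture is of the moment at which its call begins: read the wrist's pose just before it. camera_info takes no time and is no camera call; for the wrist camera it gives the pose at the moment of the call.
- bot.job_done(): hands the job in; it is judged then, once.
Trained networks look in the newest picture that a camera, given by its name, has taken for a name from the list of things; names that differ only in an ending like _2 or _b are one class to them, and where a whole thing is asked for, a point or a joint stands for the part that bears it (a point fixed in the world has none). Each returns a list of dicts, best first, with "p" (0 to 1); they miss things now and then, are a little off and sometimes report something else, mostly with a low value. They report only what shows in the picture. A call takes as long as a camera call. They do not tell look-alikes from the thing itself.
- bot.boxes_of(camera, query): "bbox" ([left, top, right, bottom] as shares, 0 to 1, of the picture: columns of its width, rows of its height, round what is visible of it).
- bot.trace(camera, query): "mask" (420x560 bool, what is visible of it) and "bbox" ([left, top, right, bottom] as shares, 0 to 1, of the picture: columns of its width, rows of its height, round what is visible of it).
The state is a dict: "clock": time; "joint_pos": joint angles; "joint_velocities": joint speeds; "tau": joint torques, N m; "position": TCP position; "tcp_rot": TCP orientation; "contact_force": force on the tool from outside, world axes, zero at the start; "torque": the same for the moment, N m; "grip_width": opening from 0.0 (shut) to 1.0 (fully open); "finger_force": force on a finger pad.
Only numpy, scipy, OpenCV 4.12 (cv2) and the standard library are available. Lean on these libraries where they do the work, as an engineer would, in place of code of your own. Each camera call takes 0.05 s, during which the arm holds its last target. There are 200 camera calls.

## Task

Lower the orange ball-shaped trial head into the open steel canister and set it down gently on the canister's floor, without dropping it in. Then push the canister, standing on the table, squarely into the middle of the blue spring-loaded V jaw until the jaw's black pointer stands in the green band of the scale, and finish while still holding it pressed there, steady, so that a colleague can screw the lid on. Never press the jaw to the end of its travel, and leave the lid, the red-tipped bottle and the green cup alone.

Things in the scene. Friction and masses are not known exactly. Their poses are not given: they have to be found in the camera images.
- trial_head: Orange plastic hip trial head: a 32 mm ball with a flat 20 mm wide underside on which it stands, 28.5 mm high in all, 50 g. Origin: centre of the flat underside; z points up through the ball, whose centre is 12.5 mm above the origin (widest there, 32 mm).
- canister: Open round steel canister, loose, standing upright, about 0.4 kg. Outer diameter 100 mm up to 46 mm height, then a threaded neck 94 mm wide up to the rim at 62 mm; wall 4 mm, so the mouth is 86 mm wide inside and the well 92 mm; inner floor 5 mm above the origin, 57 mm deep. Origin: centre of its underside; z up.
- fixture: Bolted-down press fixture: grey block, blue V jaw before it. Origin: on the table under the canister's centre when it just touches both V faces, spring out. x: push direction into the V; y: left of it; z up. V: 120 degrees, symmetric about x, slippery faces 10-48 mm high. Spans x 32..177, y -75..75, 61 mm high. The canister starts 50 to 90 mm before the origin, up to 20 mm off the x axis.
- jaw (a joint): How far the blue V jaw is pressed in along the fixture's x, m: 0 at rest, hard stop 0.036. Spring about 600 N/m, no preload: 0.018 is 11 N. A canister seated in the V has its centre at x = this value in the fixture's frame. The jaw springs back, pushing the canister, if let go. Green band 0.011 to 0.025, red beyond.
- pointer (a point): Tip of the black pointer that moves with the jaw over the white scale bar on the -y side of the fixture, 61 mm above the table. Moves along the fixture's x by the value of joint jaw.
- green_middle (a point): Fixed point over the middle of the green band: the pointer is here at a jaw value of 0.018.
- screw_lid: Blue round screw lid, 104 mm across, 18 mm high, lying on the table; leave alone. Origin: centre of its underside.
- red_tip_bottle: Small white bottle with a red pointed tip, 40 mm wide and 112 mm high, near the fixed blue drawer unit at the left (300 mm high with the label holder on it: carry the arm over it, above 400 mm); leave alone. Origin: centre of its underside.
- green_cup: Small green plastic cup, 49 mm wide and 43 mm high; leave alone. Origin: centre of its underside.
Not all that is in view belongs to the job. There is more than one size of the canister; the job needs the largest.

How it is judged:
On the way, in this order (a step that is already met when the one before it is completed fails the run):
1. the trial head rests on the floor of the canister, let go (horizontal distance between trial_head and canister below 0.047 m and z of trial_head in the frame of canister below 0.036 m and contact force between trial_head and canister above 0.1 N and contact force between trial_head and the fingers below 0.05 N and linear speed of trial_head below 0.05 m/s), for 0.2 s.
2. the canister is pressed into the V with the pointer in the green band (value of joint jaw between 0.01 and 0.026 m and contact force between canister and fixture between 4.5 and 20 N), for 0.3 s.
At the end, for the whole second after the job is handed in: The robot is still pressing the canister (over 3 N) into the V jaw: jaw pressed in 10 to 26 mm and still, contact force 4.5 to 20 N, canister standing flat on the table (within 4 mm and 0.06 rad) and centred in the V within 8 mm, with the trial head lying loose on its floor (all of step 2 and velocity of joint jaw between -0.01 and 0.01 m/s and contact force between any of the fingers, the arm and canister above 3 N and y of canister in the frame of fixture between -0.008 and 0.008 m and height (world z) of canister below 0.004 m and angle between canister's own z axis and vertical below 0.06 rad and linear speed of canister below 0.02 m/s and horizontal distance between trial_head and canister below 0.047 m and z of trial_head in the frame of canister below 0.036 m and contact force between trial_head and the fingers below 0.05 N); the arm keeps its last pose, push and grip.
It fails at once if the trial head was dropped into the canister (over 0.45 m/s inside it, a fall of some 10 mm) (horizontal distance between trial_head and canister below 0.047 m and z of trial_head in the frame of canister below 0.055 m and linear speed of trial_head above 0.45 m/s).
It fails at once if the trial head was pushed hard against the canister (over 25 N) (contact force between trial_head and canister above 25 N).
It fails at once if the jaw was pressed to the end of its travel (value of joint jaw above 0.035 m).
It fails at once if the lid, the red-tipped bottle or the green cup was disturbed (moved over 20 mm) (distance of any of screw_lid, red_tip_bottle, green_cup from where it was at the start of the episode above 0.02 m).
It also fails if it takes over 61 s, if anything falls off the work surface, if the arm or the gripper's body presses on something with over 40 N, if the wrist force passes 120 N, or if a joint passes its speed limit or range.

## Working session

There is one attempt and no reset: what is moved stays moved. The work goes in short steps, Python scripts to look and compute and a shell command to move; the robot and the scene stay as the last step left them, time stands still between calls to the robot, and variables do not carry over. Pictures are saved under pics/ and viewed, at most 10 in all, crops included, and the job is handed in when it is done.

```bash
mkdir -p pics; ls
python3 - <<'E'
from plant import bot
import cv2,numpy as np
o=bot.get_obs();print({k:np.round(v,3).tolist() for k,v in o.items()},bot.tip_reach)
ims=[]
for c in("scene","top"):
    im=bot.snapshot(c);cv2.imwrite(f"pics/{c}0.png",im[:,:,::-1])
    i=bot.camera_info(c);print(c,{k:np.round(v,4).tolist() for k,v in i.items()})
    for q in("trial_head","canister","fixture","jaw","pointer","screw_lid","red_tip_bottle","green_cup"):
        for d in bot.boxes_of(c,q)[:4]:
            b=np.array(d["bbox"])*[560,420,560,420];print(c,q,round(d["p"],2),b.round(1).tolist())
E
```

```text
pics
{'clock': 0.0, 'joint_pos': [1.222, 0.3, 1.522, -0.0, 1.321, -0.067], 'joint_velocities': [-0.0, -0.0, 0.0, -0.002, 0.001, -0.001], 'tau': [-0.001, -53.182, -35.271, 0.071, 0.025, -0.0], 'position': [0.153, 0.528, 0.23], 'tcp_rot': [-0.0, 0.14, 0.99, -0.001], 'contact_force': [1.401, 0.057, -0.068], 'torque': [-0.007, -0.021, -0.024], 'finger_force': 0.0, 'grip_width': 0.997} 0.025
scene {'fx': 493.6855, 'fy': 493.6855, 'cx': 285.0871, 'cy': 198.6838, 'camera_from_world': [[0.9191, -0.3939, -0.0093, -0.4857], [0.171, 0.3775, 0.9101, -0.2051], [-0.355, -0.8381, 0.4143, -0.896], [0.0, 0.0, 0.0, 1.0]]}
scene trial_head 0.74 [324.1, 267.9, 336.0, 282.9]
scene canister 0.89 [259.1, 204.9, 300.9, 245.5]
scene canister 0.79 [330.1, 232.2, 358.2, 262.7]
scene canister 0.63 [202.9, 221.0, 240.7, 259.4]
scene jaw 0.56 [260.7, 187.4, 300.7, 207.9]
scene pointer 0.91 [257.8, 191.1, 305.9, 213.8]
scene screw_lid 0.58 [279.7, 170.2, 313.9, 192.5]
scene red_tip_bottle 0.71 [195.8, 176.6, 209.9, 218.5]
scene green_cup 0.86 [348.4, 208.9, 368.0, 233.7]
top {'fx': 486.1169, 'fy': 486.1169, 'cx': 277.6752, 'cy': 199.1587, 'camera_from_world': [[0.0159, -0.9999, 0.0012, 0.0882], [0.9987, 0.016, 0.0492, -0.5679], [-0.0492, 0.0004, 0.9988, -1.2902], [0.0, 0.0, 0.0, 1.0]]}
top trial_head 0.47 [360.4, 196.2, 372.1, 207.8]
top canister 0.83 [276.9, 248.9, 302.9, 276.5]
top canister 0.72 [327.9, 160.1, 356.2, 192.6]
top fixture 0.83 [207.3, 156.2, 262.6, 217.7]
top fixture 0.66 [220.8, 168.6, 262.5, 211.7]
top jaw 0.69 [209.0, 165.7, 260.5, 212.0]
top pointer 0.9 [210.7, 166.9, 263.6, 212.1]
top pointer 0.7 [206.7, 249.7, 227.2, 263.8]
top pointer 0.33 [167.2, 126.8, 209.1, 167.7]
top screw_lid 0.71 [167.7, 130.1, 209.0, 167.3]
top screw_lid 0.65 [268.1, 188.9, 307.3, 229.1]
top red_tip_bottle 0.7 [206.5, 247.4, 225.5, 263.9]
top green_cup 0.48 [298.7, 131.6, 322.1, 151.5]
```

Run:
```python
import cv2
a=cv2.imread("pics/top0.png")[100:300,130:400];cv2.imwrite("pics/top0c.png",cv2.resize(a,(800,593),interpolation=cv2.INTER_CUBIC))
```

```text
(no output)
```

View pics/scene0.png

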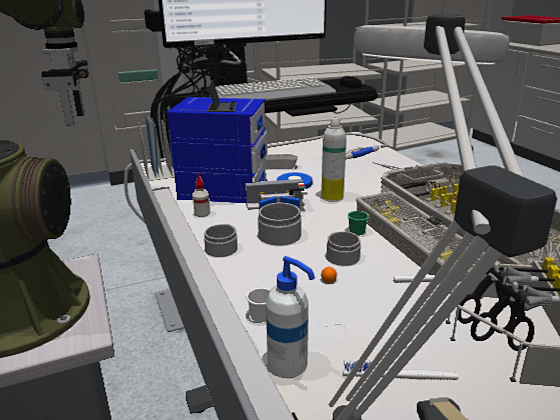

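View pics/top0c.png

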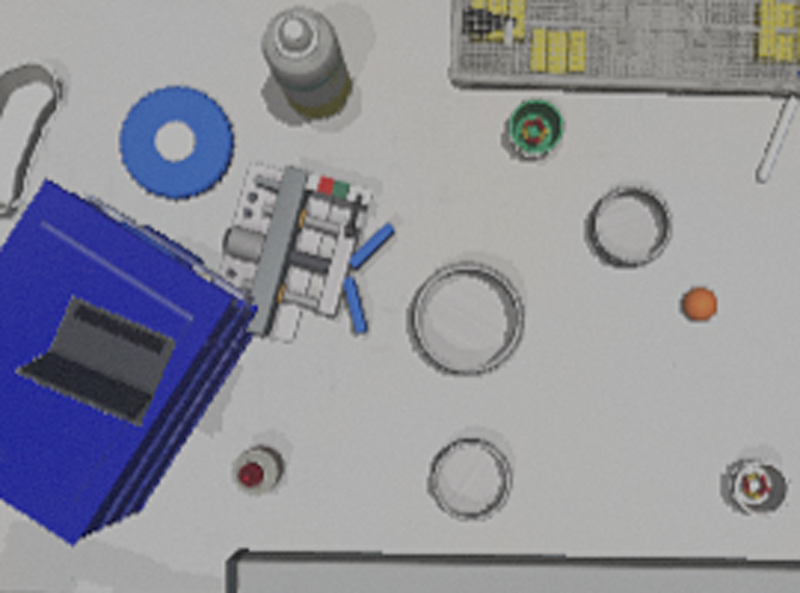

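```bash
cat > h.py <<'E'
import numpy as np,cv2
from plant import bot
from scipy.spatial.transform import Rotation as R
def ray(i,u,v,z):
    M=np.array(i["camera_from_world"]);Rm=M[:3,:3];c=-Rm.T@M[:3,3]
    d=Rm.T@np.array([(u-i["cx"])/i["fx"],-(v-i["cy"])/i["fy"],-1.]);return c+d*(z-c[2])/d[2]
def proj(i,p):
    q=np.array(i["camera_from_world"])@np.r_[p,1];return i["cx"]+i["fx"]*q[0]/-q[2],i["cy"]-i["fy"]*q[1]/-q[2]
def tool(target):  # shift in tool units (divide by .75)
    o=bot.get_obs();w,x,y,z=o["tcp_rot"];return R.from_quat([x,y,z,w]).inv().apply(np.array(target)-o["position"])/.75
def toolrot(yaw):  # turn units to make tool point down with finger line (tool y) at world yaw
    o=bot.get_obs();w,x,y,z=o["tcp_rot"];r=R.from_quat([x,y,z,w]);out=[]
    for s in(0,np.pi):
        ty=np.array([np.cos(yaw+s),np.sin(yaw+s),0]);tz=np.array([0,0,-1.]);T=R.from_matrix(np.c_[np.cross(ty,tz),ty,tz])
        out.append((r.inv()*T).as_rotvec()/(np.pi/2))
    return out
E
python3 - <<'E'
from h import *
i=bot.camera_info("top");f=.3375
P=lambda n,x,y,z:print(n,ray(i,130+x*f,100+y*f,z).round(3))
P("can rim",466,318,.062);P("ball",699,304,.0125);P("V apex",351,268,.048);P("V a",392,228,.048);P("V b",361,331,.048)
P("bar1",297,170,.061);P("bar2",262,335,.061);P("red",325,185,.061);P("green",341,189,.061);P("lid",176,143,.018)
P("redtip",252,472,.1);P("cup",535,125,.04);P("spray",295,30,.2);P("spraybase",325,95,.0);P("drawer c",255,310,.3);P("drawer bottom c",75,545,.3);P("small1",628,226,.05);P("small2",470,478,.05)
P("rail",230,555,.0);P("whitecup",755,487,.03)
# ball from scene + canister
s=bot.camera_info("scene");print("ball scene",ray(s,330,275.4,.0125).round(3))
for n in("trial_head","canister"):
  for d in bot.trace("top",n)[:3]:
    m=d["mask"];v,u=np.nonzero(m);print(n,d["p"],u.mean(),v.mean(),ray(i,(u.min()+u.max())/2,(v.min()+v.max())/2,.0125 if n[0]=="t" else .062).round(3),np.ptp(u),np.ptp(v))
E
```

```text
can rim [0.543 0.072 0.062]
ball [ 0.561 -0.14   0.012]
V apex [0.586 0.174 0.048]
V a [0.622 0.138 0.048]
V b [0.531 0.164 0.048]
bar1 [0.671 0.222 0.061]
bar2 [0.526 0.25  0.061]
red [0.658 0.197 0.061]
green [0.655 0.183 0.061]
lid [0.699 0.337 0.018]
redtip [0.41  0.251 0.1  ]
cup [0.717 0.013 0.04 ]
spray [0.762 0.212 0.2  ]
spraybase [0.749 0.204 0.   ]
drawer c [0.539 0.226 0.3  ]
drawer bottom c [0.372 0.348 0.3  ]
small1 [ 0.627 -0.07   0.05 ]
small2 [0.404 0.066 0.05 ]
rail [0.327 0.282 0.   ]
whitecup [ 0.398 -0.188  0.03 ]
ball scene [ 0.564 -0.142  0.012]
canister 0.95 287.2975567190227 207.37696335078533 [0.543 0.072 0.062] 37 37
canister 0.9 288.6051724137931 261.5241379310345 [0.403 0.067 0.062] 27 26
```

Run:
```python
from h import *
for t in([.153,.528,.46],[.38,.38,.46],[.5,.08,.45],[.562,-.141,.25]):print(tool(t).round(3))
print(toolrot(np.radians(-14)))
```

```text
[-0.    -0.    -0.306]
[-0.346 -0.106 -0.306]
[-0.611 -0.445 -0.293]
[-0.772 -0.705 -0.026]
[array([-5.42509032e-06,  5.19898999e-06,  9.76128723e-01]), array([-5.25253225e-06, -5.48096110e-06, -1.02387128e+00])]
```

```bash
python3 -m handwheel '[0,0,-0.306,0,0,0,1, 0,0,-0.306,0,0,0,1, 0,0,-0.306,0,0,0,1, 0,0,-0.306,0,0,0,1, 0,0,-0.306,0,0,0,1, 0,0,-0.306,0,0,0,1, -0.346,-0.106,-0.306,0,0,0.5,1, -0.346,-0.106,-0.306,0,0,0.5,1, -0.346,-0.106,-0.306,0,0,0.5,1, -0.346,-0.106,-0.306,0,0,0.5,1, -0.346,-0.106,-0.306,0,0,0.5,1, -0.346,-0.106,-0.306,0,0,0.5,1, -0.346,-0.106,-0.306,0,0,0.6,1, -0.611,-0.445,-0.293,0,0,0.7,1, -0.611,-0.445,-0.293,0,0,0.8,1, -0.611,-0.445,-0.293,0,0,0.9,1, -0.611,-0.445,-0.293,0,0,0.976,1, -0.611,-0.445,-0.293,0,0,0.976,1, -0.611,-0.445,-0.293,0,0,0.976,1, -0.611,-0.445,-0.293,0,0,0.976,1]'
python3 - <<'E'
from h import *
i=bot.camera_info("wrist")
im=bot.snapshot("wrist");cv2.imwrite("pics/w1.png",im[:,:,::-1])
np.save("w1.npy",i,allow_pickle=True)
print(i)
E
```

```text
clock: 2.67
position: [0.4889, 0.1072, 0.4513]
tcp_rot: [0.0, 0.789, 0.615, 0.0]
contact_force: [1.2, -0.2, 0.0]
grip_width: 1.0
finger_force: 0.0
{'fx': 348.76761656528066, 'fy': 348.76761656528066, 'cx': 281.69220973894414, 'cy': 208.86068987785686, 'camera_from_world': array([[ 0.96964535, -0.24451078,  0.0015371 , -0.44886817],
       [ 0.23680501,  0.9374836 , -0.25504487, -0.13285699],
       [ 0.06092022,  0.24766707,  0.966928  , -0.66106115],
       [ 0.        ,  0.        ,  0.        ,  1.        ]])}
```

View pics/w1.png

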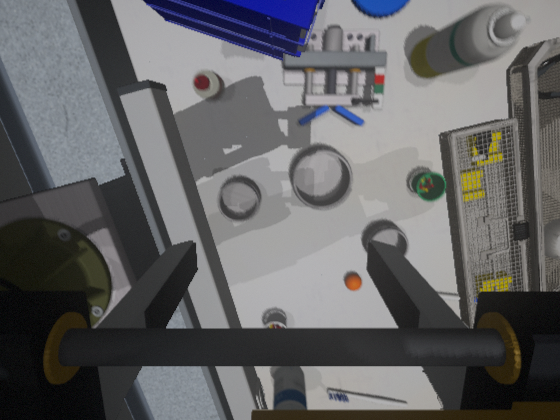

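Run:
```python
from h import *
i=np.load("w1.npy",allow_pickle=True).item()
M=i["camera_from_world"];print("cam",(-M[:3,:3].T@M[:3,3]).round(3))
im=cv2.imread("pics/w1.png");hsv=cv2.cvtColor(im,cv2.COLOR_BGR2HSV)
m=cv2.inRange(hsv,(100,100,60),(130,255,255));m[:98]=0;m[130:]=0;m[:,:290]=0;m[:,370:]=0
v,u=np.nonzero(m)
P=np.array([ray(i,a,b,.048)[:2] for a,b in zip(u,v)])
L=P[(u<326)&(u>302)];Rr=P[(u>338)&(u<360)];res=[]
for Q in(L,Rr):
    vx,vy,x,y=cv2.fitLine(Q.astype(np.float32),cv2.DIST_HUBER,0,1e-4,1e-4).ravel();res.append((vx,vy,x,y));print(len(Q),np.degrees(np.arctan2(vy,vx)),x,y)
A=np.array([[r[0] for r in res],[-0,0]]) if 0 else np.array([[res[0][0],-res[1][0]],[res[0][1],-res[1][1]]])
t=np.linalg.solve(A,np.array([res[1][2]-res[0][2],res[1][3]-res[0][3]]));print("apex",np.array(res[0][2:])+t[0]*np.array(res[0][:2]))
c=im[20:220,200:470];cv2.imwrite("pics/w1c.png",cv2.resize(c,(800,593),interpolation=cv2.INTER_CUBIC))
for q,z in(("canister",.062),("trial_head",.0125),("pointer",.061)):
  for d in bot.trace("wrist",q)[:3]:
    w,vv=d["mask"].nonzero()[::-1];print(q,round(d["p"],2),w.min(),w.max(),vv.min(),vv.max(),ray(i,(w.min()+w.max())/2,(vv.min()+vv.max())/2,z).round(4))
```

```text
cam [0.507 0.179 0.606]
148 17.35742 0.5579 0.17038561
170 -46.86739 0.6091127 0.1555134
apex [0.5867357  0.17939866]
canister 0.95 216 260 176 220 [0.4093 0.0737 0.062 ]
canister 0.86 290 351 144 207 [0.5452 0.0769 0.062 ]
canister 0.58 362 406 219 253 [ 0.6248 -0.0469  0.062 ]
trial_head 0.57 344 360 271 289 [ 0.5629 -0.1383  0.0125]
```

View pics/w1c.png

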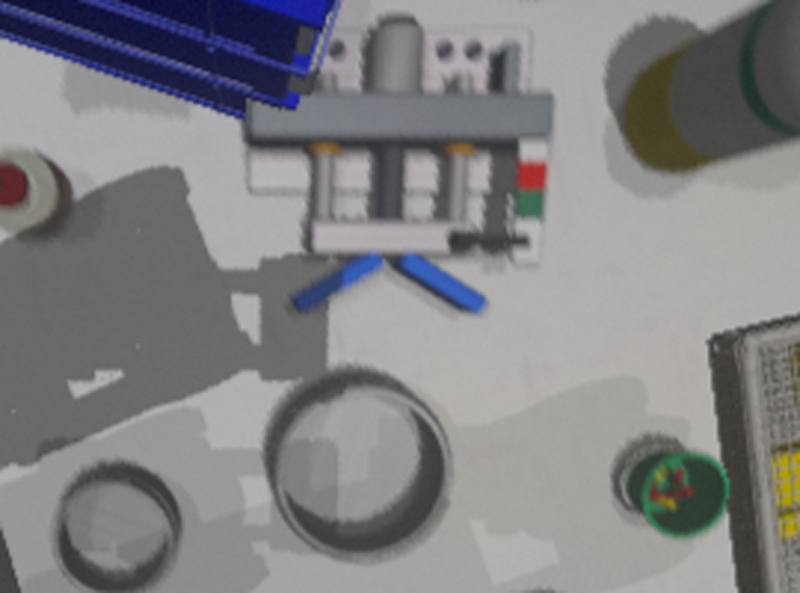

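Run:
```python
from h import *
for t in([.5625,-.140,.12],[.5625,-.140,.028]):print(tool(t).round(4))
```

```text
[-0.2975  0.1761  0.4413]
[-0.2975  0.1761  0.564 ]
```

```bash
python3 -m handwheel '[-0.2975,0.176,0.441,0,0,0,0.7, -0.2975,0.176,0.441,0,0,0,0.7, -0.2975,0.176,0.441,0,0,0,0.7, -0.2975,0.176,0.441,0,0,0,0.7, -0.2975,0.176,0.441,0,0,0,0.7, -0.2975,0.176,0.441,0,0,0,0.7, -0.2975,0.176,0.441,0,0,0,0.7, -0.2975,0.176,0.441,0,0,0,0.7, -0.2975,0.176,0.441,0,0,0,0.7, -0.2975,0.176,0.441,0,0,0,0.7, -0.2975,0.176,0.441,0,0,0,0.7, -0.2975,0.176,0.441,0,0,0,0.7, -0.2975,0.176,0.441,0,0,0,0.7]'
python3 - <<'E'
from h import *
i=bot.camera_info("wrist");im=bot.snapshot("wrist");cv2.imwrite("pics/w2.png",im[:,:,::-1])
for q,z in(("trial_head",.0125),):
  for d in bot.trace("wrist",q)[:3]:
    w,vv=d["mask"].nonzero()[::-1];print(q,round(d["p"],2),w.min(),w.max(),vv.min(),vv.max(),ray(i,(w.min()+w.max())/2,(vv.min()+vv.max())/2,z).round(4))
o=bot.get_obs();print(o["position"])
for t in([.5625,-.140,.028],):print(tool(t).round(4))
E
```

```text
clock: 3.95
position: [0.5634, -0.1378, 0.1213]
tcp_rot: [0.0, 0.788, 0.616, 0.0]
contact_force: [-0.1, 0.4, 0.3]
grip_width: 0.851
finger_force: 0.0
trial_head 0.93 261 300 197 236 [ 0.5625 -0.1398  0.0125]
[ 0.56368213 -0.13785489  0.12232982]
[-0.0031 -0.0012  0.1258]
```

View pics/w2.png

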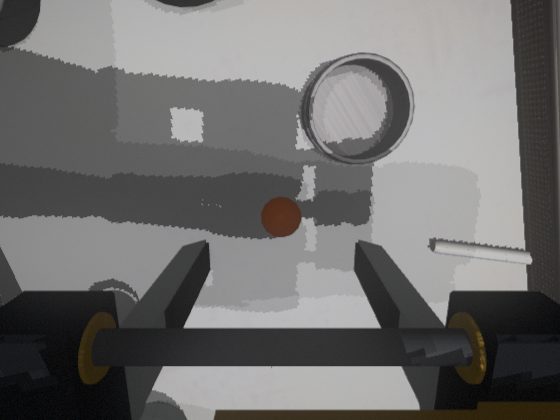

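Ball at pixel (281,217), between the finger planes; the three fixes agree on (0.5625, -0.140). I'll descend and grip.

```bash
python3 -m handwheel '[-0.003,-0.001,0.05,0,0,0,0.5, -0.003,-0.001,0.1,0,0,0,0.2, -0.003,-0.001,0.1245,0,0,0,0.2, -0.003,-0.001,0.1245,0,0,0,0.2, -0.003,-0.001,0.1245,0,0,0,0.2, -0.003,-0.001,0.1245,0,0,0,-0.2, -0.003,-0.001,0.1245,0,0,0,-0.6, -0.003,-0.001,0.1245,0,0,0,-1, -0.003,-0.001,0.1245,0,0,0,-1, -0.003,-0.001,0.1245,0,0,0,-1, -0.003,-0.001,0.1245,0,0,0,-1]'
python3 - <<'E'
from h import *
print(tool([.55,-.09,.2]).round(4),tool([.5445,.075,.2]).round(4))
E
```

```text
clock: 4.97
position: [0.5618, -0.1411, 0.0275]
tcp_rot: [0.0, 0.788, 0.616, 0.0]
contact_force: [0.0, 1.7, 4.5]
grip_width: 0.321
finger_force: 30.0
[ 0.0624 -0.0316 -0.2301] [ 0.2741 -0.0919 -0.2301]
```

```bash
python3 -m handwheel '[0,0,-0.05,0,0,0,-1, 0,0,-0.1,0,0,0,-1, 0,0,-0.15,0,0,0,-1, 0,0,-0.2,0,0,0,-1, 0.1,-0.03,-0.23,0,0,0,-1, 0.15,-0.05,-0.23,0,0,0,-1, 0.2,-0.07,-0.23,0,0,0,-1, 0.24,-0.08,-0.23,0,0,0,-1, 0.274,-0.092,-0.23,0,0,0,-1, 0.274,-0.092,-0.23,0,0,0,-1, 0.274,-0.092,-0.23,0,0,0,-1, 0.274,-0.092,-0.23,0,0,0,-1]'
cat > look.py <<'E'
import sys
from h import *
n=sys.argv[1]
i=bot.camera_info("wrist");im=bot.snapshot("wrist");cv2.imwrite(f"pics/{n}.png",im[:,:,::-1])
for d in bot.trace("wrist","canister")[:2]:
    m=d["mask"].astype(np.uint8);w,vv=m.nonzero()[::-1]
    print(round(d["p"],2),w.min(),w.max(),vv.min(),vv.max(),ray(i,(w.min()+w.max())/2,(vv.min()+vv.max())/2,.062).round(4))
# orange ball
ti=bot.camera_info("top");bot.snapshot("top")
for d in bot.trace("top","canister")[:2]:
    w,vv=d["mask"].nonzero()[::-1];print("top",round(d["p"],2),ray(ti,(w.min()+w.max()+1)/2,(vv.min()+vv.max()+1)/2,.062).round(4))
o=bot.get_obs();print(o["position"],o["grip_width"],o["contact_force"])
E
python3 look.py w3
```

```text
clock: 5.97
position: [0.5442, 0.0749, 0.1994]
tcp_rot: [0.0, 0.788, 0.616, -0.0]
contact_force: [0.5, 0.5, 0.3]
grip_width: 0.324
finger_force: 30.0
0.93 102 187 198 278 [0.4195 0.0747 0.062 ]
0.91 360 422 269 290 [ 0.6248 -0.0177  0.062 ]
top 0.74 [ 0.6242 -0.071   0.062 ]
[0.54446204 0.07358222 0.19939383] 0.3210110401776137 [ 0.9583547  -0.48244787 -0.85787876]
```

View pics/w3.png

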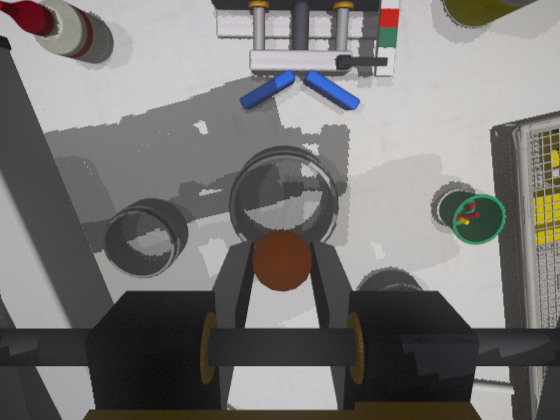

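Run:
```python
from h import *
from scipy.optimize import least_squares
i=bot.camera_info("wrist");im=cv2.imread("pics/w3.png")
th=np.linspace(0,2*np.pi,200)
def ext(c):
    p=np.array([proj(i,[c[0]+.047*np.cos(t),c[1]+.047*np.sin(t),.062]) for t in th]);return np.array([p[:,0].min(),p[:,0].max(),p[:,1].min()])
r=least_squares(lambda c:ext(c)-[230,338,148],[.545,.075],diff_step=1e-4);print("can",r.x,r.fun)
hsv=cv2.cvtColor(im,cv2.COLOR_BGR2HSV);m=cv2.inRange(hsv,(100,120,90),(130,255,255));m[:65]=0;m[112:]=0;m[:,:230]=0;m[:,370:]=0
v,u=np.nonzero(m);P=np.array([ray(i,a,b,.048)[:2] for a,b in zip(u,v)])
print("extents px",u.min(),u.max(),v.min(),v.max());res=[]
for s in((u<300),(u>300)):
    vx,vy,x,y=cv2.fitLine(P[s].astype(np.float32),cv2.DIST_HUBER,0,1e-4,1e-4).ravel();res.append((vx,vy,x,y));print(s.sum(),np.degrees(np.arctan2(vy,vx)),x,y)
A=np.array([[res[0][0],-res[1][0]],[res[0][1],-res[1][1]]]);t=np.linalg.solve(A,np.array([res[1][2]-res[0][2],res[1][3]-res[0][3]]));ap=np.array(res[0][2:])+t[0]*np.array(res[0][:2]);print("apex",ap)
a=ray(i,398,0,.061);b=ray(i,394,75,.061);print("scale edge yaw",np.degrees(np.arctan2(*(a-b)[[1,0]])))
a=ray(i,250,52,.048);b=ray(i,352,53,.048);print("jaw front?",np.degrees(np.arctan2(*(b-a)[[1,0]])))
ends=[ray(i,242,104,.048),ray(i,359,103,.048)];e=ends[1]-ends[0];print("ends",ends,np.degrees(np.arctan2(e[1],e[0])))
for yaw in(75,76,77):
    k=np.radians(yaw);ex=np.array([np.cos(k),np.sin(k)]);ey=np.array([-ex[1],ex[0]])
    print(yaw,"can rel apex",(r.x-ap)@ex,(r.x-ap)@ey)
    mid=(ends[0]+ends[1])[:2]/2;print("  mid of ends rel apex",(mid-ap)@ex,(mid-ap)@ey)
```

```text
can [0.54720066 0.07451724] [-0.53961354  0.53984818  0.04102078]
extents px 240 359 70 108
696 15.060109 0.55720365 0.16990055
720 -44.565113 0.6087394 0.15625973
apex [0.5868035 0.1778651]
scale edge yaw 77.36217078499634
jaw front? -14.607500914466925
ends [array([0.53298636, 0.1630555 , 0.048     ]), array([0.62855779, 0.13988912, 0.048     ])] -13.625610109961276
75 can rel apex -0.1100763354993937 0.011505011483321637
  mid of ends rel apex -0.027054527096918052 -0.0010050498220934997
76 can rel apex -0.10985878020385789 0.013424356160609151
  mid of ends rel apex -0.027067947099384544 -0.0005327301452736123
77 can rel apex -0.1096077608596461 0.015339611648965489
  mid of ends rel apex -0.02707312194295147 -6.024819369080165e-05
```

Run:
```python
from h import *
for z in(.1,.04,.034):print(tool([.546,.0745,z]).round(4))
```

```text
[0.0017 0.0017 0.1325]
[0.0017 0.0017 0.2125]
[0.0017 0.0017 0.2205]
```

```bash
python3 -m handwheel '[0.0017,0.0017,0.02,0,0,0,-1, 0.0017,0.0017,0.05,0,0,0,-1, 0.0017,0.0017,0.08,0,0,0,-1, 0.0017,0.0017,0.11,0,0,0,-1, 0.0017,0.0017,0.13,0,0,0,-1, 0.0017,0.0017,0.15,0,0,0,-1, 0.0017,0.0017,0.17,0,0,0,-1, 0.0017,0.0017,0.18,0,0,0,-1, 0.0017,0.0017,0.19,0,0,0,-1, 0.0017,0.0017,0.2,0,0,0,-1, 0.0017,0.0017,0.206,0,0,0,-1, 0.0017,0.0017,0.212,0,0,0,-1, 0.0017,0.0017,0.2125,0,0,0,-1, 0.0017,0.0017,0.2125,0,0,0,-1, 0.0017,0.0017,0.2125,0,0,0,-1]'
python3 - <<'E'
from h import *
o=bot.get_obs();print(o["position"],o["contact_force"]);print(tool([.546,.0745,.0335]))
E
```

```text
clock: 7.42
position: [0.5461, 0.0759, 0.0405]
tcp_rot: [0.0, 0.788, 0.616, 0.0]
contact_force: [-0.7, 0.2, -0.7]
grip_width: 0.322
finger_force: 30.0
[0.54606917 0.07586094 0.04052704] [-0.69011793  0.15530771 -0.74970842]
[-0.00178485  0.00034351  0.00936925]
```

```bash
python3 -m handwheel '[0,0,0.002,0,0,0,-1, 0,0,0.004,0,0,0,-1, 0,0,0.006,0,0,0,-1, 0,0,0.007,0,0,0,-1, 0,0,0.007,0,0,0,-1, 0,0,0.007,0,0,0,-1]';python3 -m handwheel '[0,0,0.001,0,0,0,-1, 0,0,0.001,0,0,0,-1, 0,0,0.001,0,0,0,-1]';python3 -m handwheel '[0,0,0.001,0,0,0,-1, 0,0,0.001,0,0,0,-1, 0,0,0.001,0,0,0,-1]'
```

```text
clock: 7.92
position: [0.5458, 0.0758, 0.0348]
tcp_rot: [-0.0, 0.788, 0.616, -0.0]
contact_force: [-0.8, 0.5, 0.0]
grip_width: 0.322
finger_force: 30.0
clock: 8.17
position: [0.5459, 0.0758, 0.0341]
tcp_rot: [0.0, 0.788, 0.616, 0.0]
contact_force: [0.2, -0.3, -0.1]
grip_width: 0.324
finger_force: 30.0
clock: 8.42
position: [0.5458, 0.0758, 0.0333]
tcp_rot: [-0.0, 0.788, 0.616, -0.0]
contact_force: [0.1, 0.1, -0.8]
grip_width: 0.322
finger_force: 30.0
```

```bash
python3 -m handwheel '[0,0,0.001,0,0,0,-1, 0,0,0.001,0,0,0,-1, 0,0,0.001,0,0,0,-1]'|grep -E "pos|cont"; python3 -m handwheel '[0,0,0.0006,0,0,0,-1, 0,0,0.0006,0,0,0,-1, 0,0,0.0006,0,0,0,-1]'|grep -E "pos|cont"
```

```text
position: [0.5458, 0.0758, 0.0326]
contact_force: [0.2, 0.2, -0.9]
position: [0.5459, 0.0758, 0.0325]
contact_force: [-2.3, -0.9, 4.5]
```

```bash
python3 -m handwheel '[0,0,0,0,0,0,-0.3, 0,0,0,0,0,0,-0.25, 0,0,0,0,0,0,-0.2, 0,0,0,0,0,0,-0.15, 0,0,0,0,0,0,-0.08, 0,0,0,0,0,0,-0.05, 0,0,0,0,0,0,-0.05, 0,0,-0.01,0,0,0,-0.05, 0,0,-0.02,0,0,0,-0.05, 0,0,-0.04,0,0,0,-0.05, 0,0,-0.07,0,0,0,-0.05, 0,0,-0.1,0,0,0,-0.05, 0,0,-0.14,0,0,0,-0.05, 0,0,-0.18,0,0,0,-0.05, 0,0,-0.22,0,0,0,-0.05, 0,0,-0.22,0,0,0,-0.05, 0,0,-0.22,0,0,0,-0.05]'; python3 look.py w4
```

```text
clock: 10.33
position: [0.5464, 0.0759, 0.1994]
tcp_rot: [0.001, 0.788, 0.616, 0.002]
contact_force: [0.8, 0.9, -1.7]
grip_width: 0.472
finger_force: 0.0
0.94 226 334 147 261 [0.5461 0.077  0.062 ]
0.69 100 185 199 279 [0.4204 0.0756 0.062 ]
top 0.59 [ 0.6255 -0.0697  0.062 ]
[0.545364   0.07576551 0.19613232] 0.4736342492012232 [ 0.50340397  0.25687547 -0.5187855 ]
```

View pics/w4.png

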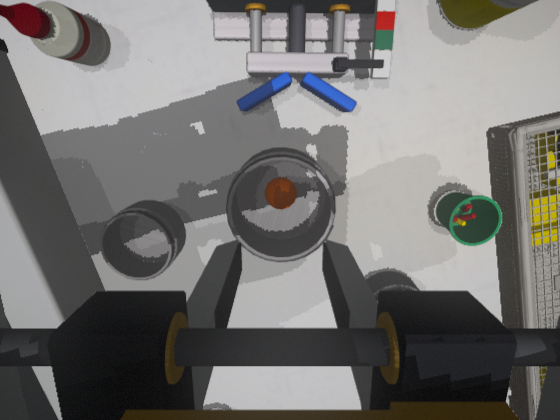

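```bash
cat > plan.py <<'E'
from h import *
k=np.radians(75.8);ex=np.array([np.cos(k),np.sin(k)]);C=np.array([.546,.0765]);A=np.array([.5868,.1785])
for n,p in(("P0",C-.095*ex),("P1",C-.052*ex),("Q",A-.075*ex-.048*ex),("S",A-.061*ex-.048*ex),("E",A-.043*ex-.048*ex)):
    print(n,p.round(4),"up",tool([*p,.15]).round(4),"down",tool([*p,.037]).round(4))
print(toolrot(k-np.pi/2)[0].round(4))
E
python3 plan.py
```

```text
P0 [ 0.5227 -0.0156] up [-0.1255  0.0002  0.0616] down [-0.1254  0.0005  0.2123]
P1 [0.5332 0.0261] up [-0.0681  0.0004  0.0616] down [-0.068   0.0007  0.2122]
Q [0.5566 0.0593] up [-0.0177  0.02    0.0615] down [-0.0176  0.0203  0.2121]
S [0.5601 0.0728] up [0.001  0.0201 0.0615] down [0.0011 0.0204 0.2121]
E [0.5645 0.0903] up [0.025  0.0202 0.0615] down [0.0251 0.0204 0.2121]
[-0.0012  0.0004  0.0023]
```

```bash
python3 -m handwheel '[-0.05,0,0,0,0,0,0.277, -0.1,0,0,0,0,0,0.277, -0.1255,0,0,0,0,0,0.277, -0.1255,0,0,0,0,0,0.277, -0.1255,0,0,0,0,0,0.277, -0.1255,0,0.05,0,0,0,0.277, -0.1255,0,0.1,0,0,0,0.277, -0.1255,0,0.15,0,0,0,0.277, -0.1255,0,0.19,0,0,0,0.277, -0.1255,0,0.212,0,0,0,0.277, -0.1255,0,0.212,0,0,0,0.277, -0.1255,0,0.212,0,0,0,0.277, -0.1255,0,0.212,0,0,0,0.277]'; python3 look.py w5; python3 plan.py
```

```text
clock: 11.62
position: [0.5238, -0.015, 0.0393]
tcp_rot: [0.0, 0.788, 0.616, 0.001]
contact_force: [0.1, -0.2, 0.6]
grip_width: 0.638
finger_force: 0.0
0.86 0 98 94 247 [0.4513 0.0585 0.062 ]
0.73 418 559 240 326 [ 0.6091 -0.0291  0.062 ]
top 0.72 [ 0.6255 -0.0697  0.062 ]
top 0.72 [0.403  0.0682 0.062 ]
[ 0.52366206 -0.01545337  0.03932181] 0.6352769185517316 [-0.05041015  0.08291196  0.58326082]
P0 [ 0.5227 -0.0156] up [-0.0005 -0.0009 -0.1476] down [-0.0005 -0.0012  0.0031]
P1 [0.5332 0.0261] up [ 0.0569 -0.0007 -0.1476] down [ 0.0568 -0.001   0.0031]
Q [0.5566 0.0593] up [ 0.1073  0.0189 -0.1475] down [0.1073 0.0186 0.0032]
S [0.5601 0.0728] up [ 0.126   0.0189 -0.1475] down [0.1259 0.0187 0.0032]
E [0.5645 0.0903] up [ 0.15    0.019  -0.1475] down [0.1499 0.0187 0.0032]
[ 0.0012 -0.0002  0.0025]
```

View pics/w5.png

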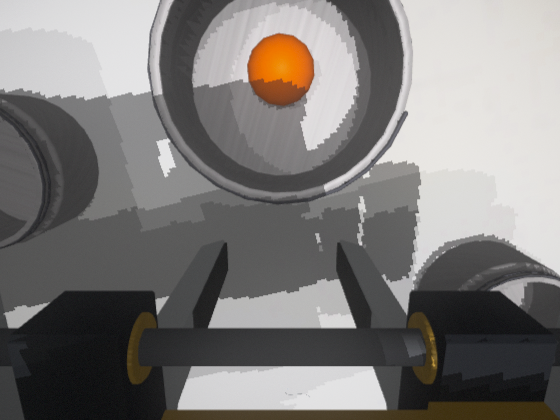

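```bash
python3 -m handwheel '[0.02,-0.001,0.002,0,0,0,0.277, 0.035,-0.001,0.003,0,0,0,0.277, 0.045,-0.001,0.003,0,0,0,0.277, 0.051,-0.001,0.003,0,0,0,0.277, 0.057,-0.001,0.003,0,0,0,0.277, 0.063,0.001,0.003,0,0,0,0.277, 0.068,0.003,0.003,0,0,0,0.277, 0.073,0.005,0.003,0,0,0,0.277, 0.078,0.007,0.003,0,0,0,0.277, 0.083,0.009,0.003,0,0,0,0.277, 0.088,0.011,0.003,0,0,0,0.277, 0.093,0.013,0.003,0,0,0,0.277, 0.098,0.015,0.003,0,0,0,0.277, 0.103,0.017,0.003,0,0,0,0.277, 0.107,0.0186,0.003,0,0,0,0.277, 0.107,0.0186,0.003,0,0,0,0.277, 0.107,0.0186,0.003,0,0,0,0.277]'; python3 look.py w6; python3 plan.py
```

```text
clock: 13.23
position: [0.5563, 0.0594, 0.0359]
tcp_rot: [-0.0, 0.788, 0.616, 0.0]
contact_force: [0.5, 0.7, -0.1]
grip_width: 0.638
finger_force: 0.1
0.73 156 405 55 305 [0.5684 0.1087 0.062 ]
0.65 0 87 242 328 [0.465  0.0902 0.062 ]
top 0.83 [ 0.6229 -0.0697  0.062 ]
top 0.7 [0.5976 0.2121 0.062 ]
[0.55604396 0.05902103 0.03592131] 0.6367921481395896 [ 0.56237609  0.0483354  -0.43550197]
P0 [ 0.5227 -0.0156] up [-0.1073 -0.0191 -0.1521] down [-0.1073 -0.0191 -0.0015]
P1 [0.5332 0.0261] up [-0.0499 -0.0189 -0.1521] down [-0.05   -0.0189 -0.0015]
Q [0.5566 0.0593] up [ 0.0005  0.0007 -0.1521] down [ 0.0005  0.0007 -0.0014]
S [0.5601 0.0728] up [ 0.0192  0.0008 -0.1521] down [ 0.0192  0.0007 -0.0014]
E [0.5645 0.0903] up [ 0.0432  0.0009 -0.1521] down [ 0.0432  0.0008 -0.0014]
[ 0.0001 -0.0002  0.0023]
```

View pics/w6.png

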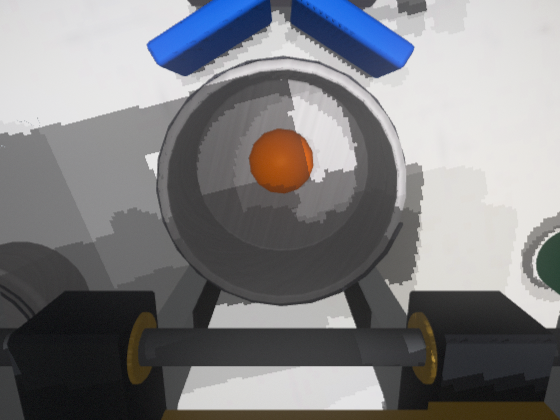

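```bash
python3 -m handwheel '[0.005,0,0,0,0,0,0.277, 0.01,0,0,0,0,0,0.277, 0.015,0,0,0,0,0,0.277, 0.019,0,0,0,0,0,0.277, 0.019,0,0,0,0,0,0.277, 0.019,0,0,0,0,0,0.277]'|grep -E "posi|force"; python3 -m handwheel '[0.003,0,0,0,0,0,0.277, 0.006,0,0,0,0,0,0.277, 0.009,0,0,0,0,0,0.277, 0.012,0,0,0,0,0,0.277, 0.012,0,0,0,0,0,0.277, 0.012,0,0,0,0,0,0.277]'|grep -E "posi|force|width"
```

```text
position: [0.5595, 0.0732, 0.036]
contact_force: [0.5, 0.0, -0.7]
finger_force: 0.0
position: [0.5613, 0.0812, 0.0358]
contact_force: [-2.9, -5.1, 1.8]
grip_width: 0.638
finger_force: 3.1
```

```bash
python3 -m handwheel '[0.002,0,0,0,0,0,0.277, 0.004,0,0,0,0,0,0.277, 0.006,0,0,0,0,0,0.277, 0.008,0,0,0,0,0,0.277, 0.01,0,0,0,0,0,0.277, 0.01,0,0,0,0,0,0.277, 0.01,0,0,0,0,0,0.277, 0.01,0,0,0,0,0,0.277]'|grep -E "clock|posi|force|width"
python3 - <<'E'
from h import *
a=bot.snapshot("top")[:,:,::-1];w=bot.snapshot("wrist")[:,:,::-1];s=bot.snapshot("scene")[:,:,::-1]
cv2.imwrite("pics/t7.png",a)
z=lambda im,w,h:cv2.resize(im,(w,h),interpolation=cv2.INTER_CUBIC)
cv2.imwrite("pics/m7.png",np.vstack([np.hstack([z(a[140:230,190:310],400,300),z(s[160:250,240:360],400,300)]),np.hstack([z(w,400,300),np.zeros((300,400,3),np.uint8)])]))
E
```

```text
clock: 15.1
position: [0.5629, 0.0878, 0.0358]
contact_force: [-5.7, -10.8, 2.7]
grip_width: 0.639
finger_force: 6.0
```

View pics/m7.png

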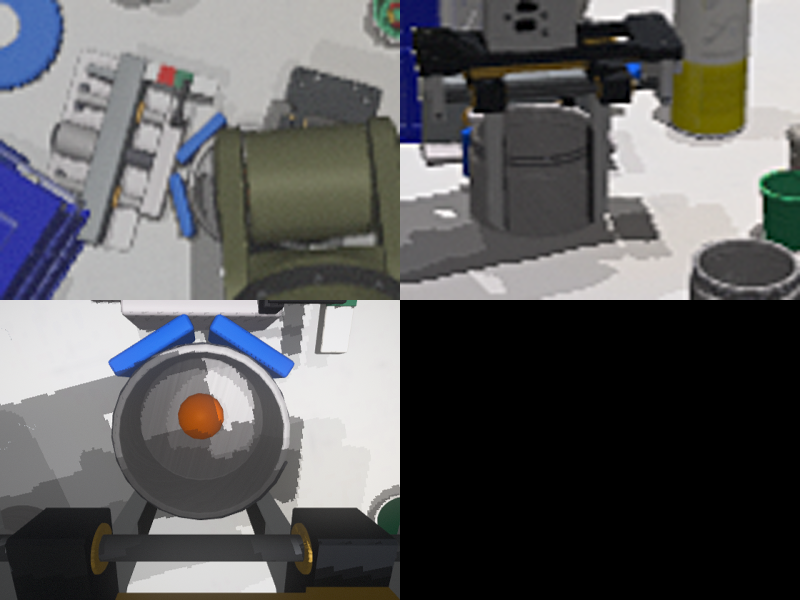

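Run:
```python
from h import *
i=bot.camera_info("top");k=np.radians(75.8);ex=np.array([np.cos(k),np.sin(k)])
def arms(f):
    hsv=cv2.cvtColor(cv2.imread(f),cv2.COLOR_BGR2HSV);m=cv2.inRange(hsv,(100,120,80),(125,255,255))
    m[:173]=0;m[214:]=0;m[:,:238]=0;m[:,268:]=0
    v,u=np.nonzero(m);return len(u),np.array([ray(i,a,b,.048)[:2] for a,b in zip(u,v)]).mean(0)
a,b=arms("pics/top0.png"),arms("pics/t7.png");print(a,b,(b[1]-a[1])@ex)
F=[]
for _ in range(4):
    bot.snapshot("top");o=bot.get_obs();F.append(o["contact_force"])
print(np.mean(F,0),np.std(F,0),o["position"],o["clock"])
# wrist: V apex via arm fit
w=bot.snapshot("wrist")[:,:,::-1];j=bot.camera_info("wrist");hsv=cv2.cvtColor(np.ascontiguousarray(w),cv2.COLOR_BGR2HSV)
m=cv2.inRange(hsv,(100,150,150),(130,255,255));v,u=np.nonzero(m);P=np.array([ray(j,a,b,.048)[:2] for a,b in zip(u,v)]);res=[]
for s in(u<280,u>280):res.append(cv2.fitLine(P[s].astype(np.float32),cv2.DIST_HUBER,0,1e-4,1e-4).ravel())
A=np.array([[res[0][0],-res[1][0]],[res[0][1],-res[1][1]]]);t=np.linalg.solve(A,np.array([res[1][2]-res[0][2],res[1][3]-res[0][3]]));ap=res[0][2:]+t[0]*res[0][:2]
print("apex now",ap,[np.degrees(np.arctan2(r[1],r[0])) for r in res],(ap-[.5868,.1785])@ex)
```

```text
(135, array([0.5808902, 0.1642667])) (138, array([0.58297166, 0.17863792])) 0.01444271415306619
[ -4.7429414  -10.9690577    3.73782953] [0.31595003 0.16154527 0.55595893] [0.56290583 0.08774231 0.03582211] 15.45
apex now [0.58994377 0.19308597] [np.float32(14.75862), np.float32(-44.460667)] 0.014911488495598745
```

```bash
python3 -m handwheel '[0.001,0,0,0,0,0,0.277, 0.002,0,0,0,0,0,0.277, 0.003,0,0,0,0,0,0.277, 0.003,0,0,0,0,0,0.277, 0.003,0,0,0,0,0,0.277, 0.003,0,0,0,0,0,0.277, 0.003,0,0,0,0,0,0.277, 0.003,0,0,0,0,0,0.277, 0.003,0,0,0,0,0,0.277, 0.003,0,0,0,0,0,0.277]'|grep -E "clock|posi|force|width"
python3 - <<'E'
from h import *
w=bot.snapshot("wrist")[:,:,::-1];j=bot.camera_info("wrist");hsv=cv2.cvtColor(np.ascontiguousarray(w),cv2.COLOR_BGR2HSV)
k=np.radians(75.8);ex=np.array([np.cos(k),np.sin(k)])
m=cv2.inRange(hsv,(100,150,150),(130,255,255));v,u=np.nonzero(m);P=np.array([ray(j,a,b,.048)[:2] for a,b in zip(u,v)]);res=[]
for s in(u<280,u>280):res.append(cv2.fitLine(P[s].astype(np.float32),cv2.DIST_HUBER,0,1e-4,1e-4).ravel())
A=np.array([[res[0][0],-res[1][0]],[res[0][1],-res[1][1]]]);t=np.linalg.solve(A,np.array([res[1][2]-res[0][2],res[1][3]-res[0][3]]));ap=res[0][2:]+t[0]*res[0][:2]
print("jaw",(ap-[.5868,.1785])@ex)
o=bot.get_obs();print(o["contact_force"],o["position"])
print(bot.job_done())
E
```

```text
clock: 16.33
position: [0.5634, 0.0896, 0.0358]
contact_force: [-5.2, -12.8, 4.9]
grip_width: 0.638
finger_force: 7.2
jaw 0.01668285767879936
[ -5.37812275 -12.9971147    4.25301572] [0.56334844 0.08960371 0.03580597]
the job is handed in; nothing more can be done
None
```

I handed the job in after about 16 s of the 61 s, and no verdict came back. The trial head stands on the canister's floor, set down with about 4.5 N. The canister is held centred in the V; the camera measures the jaw about 17 mm in, inside the 11–25 mm green band. The push is steady at about 14 N at the wrist, about 3 N of it probably table friction. I judged the green band from that measurement, because I never got a clear view of the pointer itself.

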